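Clip the seed scoop onto its snap hook

TASK

Put the seed scoop away: pick it up from the desk and clip its ring onto the snap hook on the stand, pushing the sprung gate inward with the ring and letting it snap shut behind it. Press gently, with no more than about 10 N on the hook, then let go so that the scoop hangs still from the shut hook; leave the other things on the desk where they are.

Things in the scene. Friction and masses are not known exactly. Their poses are not given: they have to be found in the camera images.
- scoop: Seed scoop, 163 mm long, 70 to 120 g, lying on the desk. Origin: under the middle of its wooden handle, a bar 80 mm long (x), 14 wide (y), 22 high (z, up). At the handle's +x end is a rigid steel ring; at the -x end an open aluminium bowl 46 x 36 x 20 mm, 40 to 86 mm behind the origin. Grip the handle across y. It is the thing to put away.
- ring (a point): Centre of the scoop's ring, 57 mm along +x and 11 mm up from the scoop's origin. Round steel bar 5 mm thick, 39 mm outer and 29 mm inner diameter, lying level in the scoop's x-y plane; axes as the scoop's.
- post: Fixed hook stand: foot 110 x 90 x 12 mm, post 16 mm thick, 274 mm high. Origin on the desk at the post's axis, z up. A level rod through its clamp (242 mm up) points to -x, roughly at the robot, and carries a steel snap hook at its front end, in the stand's x-z plane (y = 0). The rod is clamped and does not slip below 60 N.
- nose_about (a point): Point on the stand 140 mm in front of the post's axis, 222 mm up, axes as the stand's. The hook's nose tip is at this height and y, but up to 28 mm nearer or farther along x: how far the rod sticks out is NOT reported and must be felt or seen. Hook: J of 6 mm bar, nose upright, inner bottom 23 mm below the tip, shank 24 mm behind, top 51 mm above. A flat rubber backstop hangs below the shank.
- gate (a joint): Swing of the hook's sprung brass gate: 0 shut, 0.27 rad inward (+x) at its hard stop. 4 mm bar hung from a hinge 42 mm above the nose tip to 3 mm below it, 5.5 mm behind the nose. Pressed 10 mm above the nose tip by the ring: 2 to 4 N, then the stop; there the ring's bar is about 4 mm farther in than it needs to pass down behind the nose. Once the bar is below it, it snaps shut.
- brush: flat handled cleaning brush, 150 mm long, lying on the desk along its x; no ring; leave it
- stamp: hand stamp with round wooden handle, 50 x 32 x 63 mm, origin under its middle; leave it
- packets: banded bundle of seed packets, 70 x 50 x 33 mm, origin under its middle; leave it
- pot: open white pot, 64 mm across, 45 mm high, origin under its middle; leave it
- calculator: desk calculator, 140 x 85 x 18 mm, origin under its middle; leave it
- bottle: small white bottle, 44 mm across, 100 mm high, origin under its middle; leave it
- pencil: round pencil, 8 mm thick, about 150 mm long, lying along its x; leave it
Not all that is in view belongs to the job. Leave any blue or turquoise look-alike of the scoop alone.

How it is judged:
By the outcome, as a careful person would: the job done as asked, in the order asked, and still so for the second after the job is handed in, with the robot touching nothing.
It also fails if it takes over 61 s, if anything falls off the work surface, if the arm or the gripper's body presses on something with over 40 N, if the wrist force passes 120 N, or if a joint passes its speed limit or range.

ROBOT

A 7-joint arm with a two-finger parallel gripper is mounted at the origin on the work surface. World frame = base frame: x ahead of the robot, y to its left, z up, the work surface at z = 0. Lengths are in mm, angles in rad, forces in N, time in s.
With the tool pointing down it reaches from about 425 to 950 mm from the base axis. Payload 4.7 kg.
Tool frame: the origin (TCP) lies midway between the tips of the shut fingers; the grasp point (between the pads) lies 19 mm behind it (env.grip_point_offset is the distance from the TCP to the grasp point, in mm); z points along the fingers, y is the line along which they close (so a half turn about z gives the same grasp; the last joint's range is limited). The gripper opens to 87 mm and grips with 3 to 60 N. Pads are 19 mm wide; open, the fingers measure 117 mm over their backs; the gripper's body (75 mm by 190 mm) begins 51 mm behind the grasp point.
Start: joints at [-1.145, 0.469, -0.049, 1.532, 0.024, 1.141, -0.082], TCP at [296.48, 606.423, 222.573] pointing down, gripper open.
Joint ranges: [-2.59, 2.59], [-0.33, 1.99], [-1.39, 1.29], [0.1, 2.45], [-1.04, 4.18], [0.21, 1.99], [-2.66, 2.66]. Speed limits (rad/s): [2.57, 2.57, 3.14, 3.14, 3.14, 3.14, 3.14].

INTERFACE

Orientations are given as a unit quaternion [w, x, y, z].
In Python, from bench import env, optics gives the robot as it stands.
- The arm moves only by the tool step_arm, never from a script. Its argument "plan" is a list of rows, each a list of 6 numbers: the shift along the tool's x, y, z as a fraction of full scale, then the turn, a rotation vector about the tool's x, y, z as a fraction of full scale. In form: [[x, y, z, rx, ry, rz], ...]. A call has exactly 10 rows; each row shifts and turns the commanded pose from where the row before left it, along the tool's axes as they then stand; what a row does not reach is not made up. Full scale, the value 1, is 0.5 m for a shift and pi rad for a turn. A row lasts 1/8 s, in which the tool goes at most 62.5 mm and 10.7 degrees, less where a joint would pass 70% of its speed; a pose out of reach is approached as far as the arm can. A call with a number of a shift or a turn outside -1 to 1 is refused whole. A call with a gripper value outside its range is refused whole. "gripper" is the opening, from -1 (shut) to 1 (fully open), set as the call begins (left out, the last holds). The fingers move at their own pace and stop on an object; "squeeze" is the grip in N (left out, the last holds). Time passes only in rows, so rows that do not move let the fingers close, or fill a call up. It gives the time, the measured TCP pose, the force, the opening and the grip force at its end, in the units of the state.
- env.read_state(): the state, without advancing time (a new reading comes with each control period).
- optics.snapshot(name): name is "scene" or "side" or "wrist"; returns the picture (384x512x3 uint8, blue, green, red); there is no depth.
- optics.get_calibration(name): a dict with "camera_matrix" (3x3 intrinsics, pixels), "T" (4x4, takes a point from camera to world coordinates); the wrist camera has in their place "hand_eye" (4x4, takes a point from camera to tool coordinates, whose origin is the TCP and whose axes are the flange's). Camera axes: x right, y down, z forward; pixel columns grow to the right and rows downward; lengths in mm; the calibration is good to about 2 mm. A picture is of the moment at which its call begins: read the wrist's pose just before it. get_calibration takes no time and is no camera call.
- env.sign_off(): hands the job in; it is judged then, once.
The state is a dict: "time_s": time; "joints": joint angles; "dq": joint speeds; "joint_efforts": joint torques, N m; "tcp_pos": TCP position; "orientation": TCP orientation; "force": force on the tool from outside, world axes, zero at the start; "ft_torque": the same for the moment, N m; "opening": finger opening in mm; "grasp_force": force on a finger pad.
Only numpy, scipy, OpenCV 4.12 (cv2) and the standard library are available. Lean on these libraries where they do the work, as an engineer would, in place of code of your own. Each camera call takes 0.05 s, during which the arm holds its last target. There are 200 camera calls.

## Working session

There is one attempt and no reset: what is moved stays moved. The work goes in short steps, Python scripts to look and compute and a tool call to move; the robot and the scene stay as the last step left them, time stands still between calls to the robot, and variables do not carry over. Pictures are saved under pics/ and viewed, at most 10 in all, crops included, and the job is handed in when it is done.

Besides the shell and the picture viewer there is one more tool, called after "Call:" as name([rows], argument=value, ...), one row to a line, values as JSON. step_arm: Moves the arm, as the interface text tells. Its arguments: {"type":"object","properties":{"plan":{"type":"array","items":{"type":"array","items":{"type":"number","minimum":-1,"maximum":1}}},"gripper":{"type":"number"},"squeeze":{"type":"number"}},"required":["plan"]}

```bash
ls; mkdir -p pics; python3 - <<'E'
from bench import env, optics
import cv2, numpy as np
a=optics.snapshot("scene"); b=optics.snapshot("side")
cv2.imwrite("pics/scene0.png",a);cv2.imwrite("pics/side0.png",b)
np.set_printoptions(suppress=True,precision=3)
for n in("scene","side","wrist"):
  print(n,{k:np.array(v) for k,v in optics.get_calibration(n).items()})
print(env.read_state(), env.grip_point_offset)
E
```

```text
pics
scene {'camera_matrix': array([[405.935,   0.   , 259.343],
       [  0.   , 405.935, 194.133],
       [  0.   ,   0.   ,   1.   ]]), 'T': array([[   0.401,    0.734,   -0.549, 1191.186],
       [   0.916,   -0.315,    0.248, -327.995],
       [   0.009,   -0.602,   -0.798, 1108.705],
       [   0.   ,    0.   ,    0.   ,    1.   ]])}
side {'camera_matrix': array([[497.817,   0.   , 255.719],
       [  0.   , 497.817, 184.982],
       [  0.   ,   0.   ,   1.   ]]), 'T': array([[   0.854,   -0.34 ,    0.393,   -5.3  ],
       [  -0.519,   -0.584,    0.624, -878.876],
       [   0.017,   -0.738,   -0.675, 1049.735],
       [   0.   ,    0.   ,    0.   ,    1.   ]])}
wrist {'camera_matrix': array([[270.449,   0.   , 261.354],
       [  0.   , 270.449, 183.021],
       [  0.   ,   0.   ,   1.   ]]), 'hand_eye': array([[   0.001,   -0.97 ,   -0.245,   66.714],
       [   1.   ,    0.001,    0.   ,   -0.666],
       [   0.   ,   -0.245,    0.97 , -161.065],
       [   0.   ,    0.   ,    0.   ,    1.   ]])}
{'time_s': 0.1, 'joints': array([-1.145,  0.469, -0.049,  1.534,  0.024,  1.141, -0.082]), 'dq': array([-0.002, -0.002, -0.001, -0.005,  0.001, -0.   , -0.   ]), 'joint_efforts': array([  0.   , -50.917,  -0.081, -23.683,  -0.061,   0.034,   0.   ]), 'tcp_pos': array([296.256, 605.902, 221.601]), 'orientation': array([-0.   ,  0.225,  0.974, -0.001]), 'force': array([ 0.441, -0.193, -0.354]), 'ft_torque': array([-0.013, -0.047, -0.002]), 'grasp_force': 0.0, 'opening': 87.07116379460834} 18.700000000000003
```

```bash
python3 -c "
import cv2,numpy as np
a=cv2.imread('pics/scene0.png');b=cv2.imread('pics/side0.png')
cv2.imwrite('pics/scene0b.png',cv2.resize(a,(800,600),interpolation=cv2.INTER_CUBIC))
cv2.imwrite('pics/side0b.png',cv2.resize(b,(800,600),interpolation=cv2.INTER_CUBIC))"
```

```text
(no output)
```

View pics/scene0b.png

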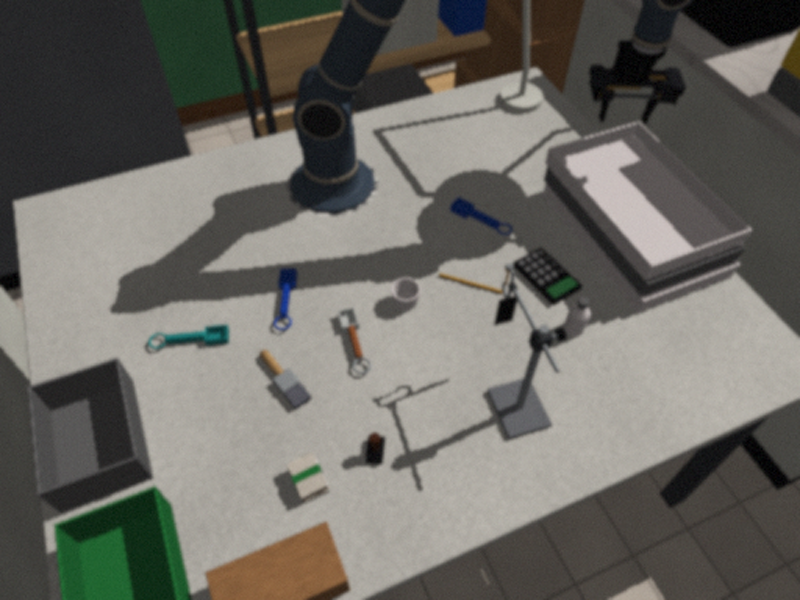

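View pics/side0b.png

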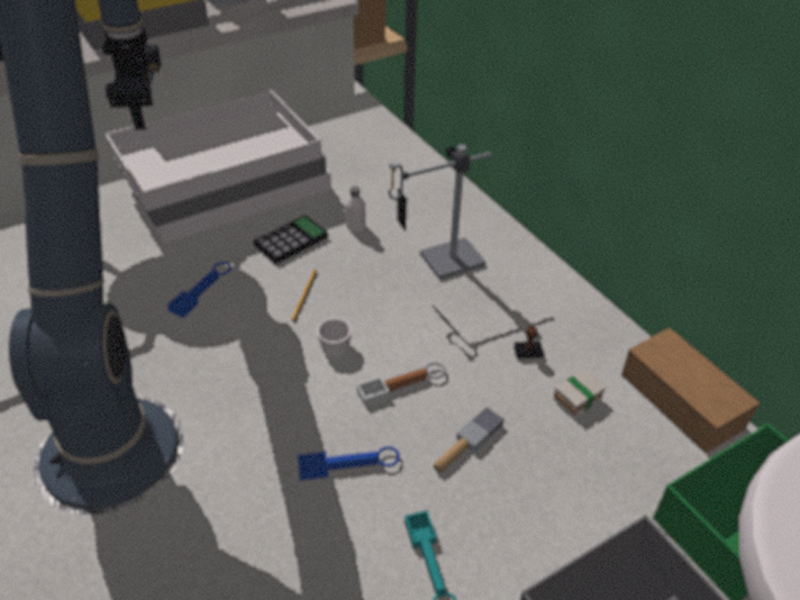

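The scoop is the one with the orange-brown wooden handle and grey bowl (scene ≈ (353,340), side ≈ (405,380)). The other candidates are blue (scene (285,300) and (480,215)) and turquoise (scene (188,338)), and the task excludes those. The stand's hook is at scene ≈ (510,285) and side ≈ (397,182).

```bash
cat > h.py <<'E'
import cv2, numpy as np
from bench import env, optics
from scipy.spatial.transform import Rotation as R
np.set_printoptions(suppress=True,precision=3)
C={n:{k:np.array(v) for k,v in optics.get_calibration(n).items()} for n in("scene","side","wrist")}
def quat(s): q=s["orientation"]; return R.from_quat([q[1],q[2],q[3],q[0]])
def wristT(s):
    T=np.eye(4);T[:3,:3]=quat(s).as_matrix();T[:3,3]=s["tcp_pos"];return T@C["wrist"]["hand_eye"]
def ray(n,uv,T=None):
    T=C[n]["T"] if T is None else T
    d=T[:3,:3]@np.linalg.solve(C[n]["camera_matrix"],[uv[0],uv[1],1]);return T[:3,3],d/np.linalg.norm(d)
def plane(n,uv,z,T=None):
    o,d=ray(n,uv,T);return o+d*(z-o[2])/d[2]
def tri(rays):
    A=np.zeros((3,3));b=np.zeros(3)
    for o,d in rays: P=np.eye(3)-np.outer(d,d);A+=P;b+=P@o
    p=np.linalg.solve(A,b);return p,[np.linalg.norm((np.eye(3)-np.outer(d,d))@(p-o)) for o,d in rays]
def proj(n,p,T=None):
    T=C[n]["T"] if T is None else T
    c=np.linalg.inv(T)@np.append(p,1);u=C[n]["camera_matrix"]@c[:3];return u[:2]/u[2]
E
python3 - <<'E'
from h import *
a=cv2.imread('pics/scene0.png');b=cv2.imread('pics/side0.png')
for n,im,box in(("scene",a,(205,190,245,245)),("side",b,(225,230,290,255))):
  hsv=cv2.cvtColor(im,cv2.COLOR_BGR2HSV);x0,y0,x1,y1=box
  m=cv2.inRange(hsv,(3,90,50),(16,255,255));k=np.zeros_like(m);k[y0:y1,x0:x1]=m[y0:y1,x0:x1]
  p=np.argwhere(k)[:,::-1].astype(np.float32);print(n,len(p),p.mean(0),cv2.minAreaRect(p),plane(n,p.mean(0),14))
f=.64
for nm,s,d,z in(("ring",(358,366),(437,375),11),("bowl",(348,320),(373,390),10),("foot",(518,408),(453,258),12)):
  print(nm,plane("scene",np.array(s)*f,z),plane("side",np.array(d)*f,z))
for nm,s,d in(("clamp",(541,339),(460,158)),("hooktop",(511,268),(396,166)),("backstop",(506,310),(402,210))):
  print(nm,tri([ray("scene",np.array(s)*f),ray("side",np.array(d)*f)]))
o=np.zeros((600,800,3),np.uint8)
o[:,:400]=cv2.resize(a[165:240,310:360],(400,600),interpolation=3)
o[:300,400:]=cv2.resize(b[100:145,240:300],(400,300),interpolation=3)
o[300:,400:]=cv2.resize(b[225:270,225:285],(400,300),interpolation=3)
cv2.imwrite("pics/c1.png",o)
E
```

```text
scene 89 [226.685 218.067] ((226.67648315429688, 218.20591735839844), (20.615528106689453, 4.608177185058594), 75.96376037597656) [ 486.287 -123.719   14.   ]
side 156 [259.827 242.263] ((260.1000061035156, 242.30001831054688), (6.324554920196533, 25.930675506591797), 71.56504821777344) [ 487.204 -125.003   14.   ]
ring [ 544.5   -137.872   11.   ] [ 540.241 -143.591   11.   ]
bowl [ 429.111 -116.244   10.   ] [ 426.079 -115.4     10.   ]
foot [755.27  111.339  12.   ] [744.459 106.786  12.   ]
clamp (array([751.449, 117.64 , 245.115]), [np.float64(2.0405897323859157), np.float64(2.040589732385811)])
hooktop (array([616.135, 131.673, 266.907]), [np.float64(1.5896532023562042), np.float64(1.5896532023561674)])
backstop (array([630.559, 130.078, 163.579]), [np.float64(1.0972765671255542), np.float64(1.0972765671256333)])
```

View pics/c1.png

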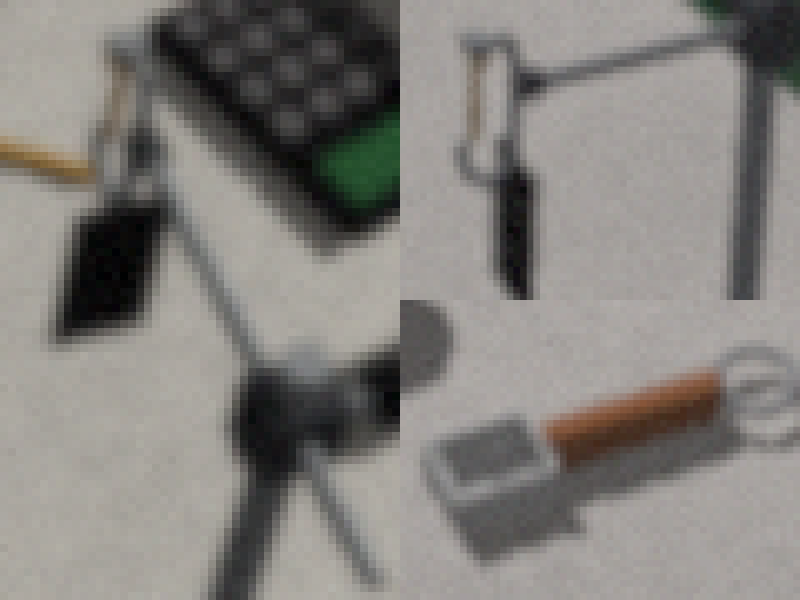

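The crop confirms it: brown handle, grey aluminium bowl and a round ring at the far end, lower right. The hook is top right, with nose ≈ (463,148), brass gate ≈ (475,95) and the shank behind. Next I'll compute the hook position and the move to above the scoop.

```bash
cat >> h.py <<'E'
def down(yaw,tilt=0):
    "tool down, tool x opposite to scoop x at yaw; tilt>0 swings fingers forward (bowl side of scoop drops)"
    c,s=np.cos(yaw),np.sin(yaw)
    M=np.array([[-c,-s,0],[-s,c,0],[0,0,-1]],float); M[:,1]=np.cross(M[:,2],M[:,0])
    return R.from_matrix(M)*R.from_euler('y',-tilt)
def rows(p,Rt,n,s=None):
    s=s or env.read_state();R0=quat(s);p0=np.array(s["tcp_pos"]);w=(R0.inv()*Rt).as_rotvec()
    for i in range(n):
        Ri=R0*R.from_rotvec(w*i/n)
        if i in(0,n//2,n-1) or n<4: print(i,np.round(np.r_[Ri.inv().apply((p-p0)/n)/500,w/n/np.pi],4).tolist())
    print("dist",np.linalg.norm(p-p0)/n,"deg/row",np.degrees(np.linalg.norm(w))/n)
E
python3 - <<'E'
from h import *
for nm,s,d in(("nose",(323.1,181.3),(249.4,122.2)),("bottom",(325,189.4),(252.7,127)),("rodfront",(330,188),(258.5,112.3)),("rodrear",(356.5,237.5),(313,98.5))):
  print(nm,tri([ray("scene",s),ray("side",d)]))
print(down(-.21).as_matrix())
rows(np.array([480,-123,150.]),down(-.21),15)
E
```

```text
nose (array([605.815, 134.174, 213.203]), [np.float64(0.4052454352880767), np.float64(0.40524543528812323)])
bottom (array([618.86 , 136.736, 189.896]), [np.float64(0.37731359046027635), np.float64(0.37731359046019686)])
rodfront (array([641.379, 136.449, 229.776]), [np.float64(4.361367897140123), np.float64(4.361367897140208)])
rodrear (array([813.033, 110.383, 239.919]), [np.float64(0.5267742841224291), np.float64(0.526774284122545)])
[[-0.978  0.208  0.   ]
 [ 0.208  0.978  0.   ]
 [ 0.     0.    -1.   ]]
0 [-0.0647, -0.0765, 0.0097, -0.0, -0.0, -0.0052]
7 [-0.0555, -0.0834, 0.0096, -0.0, -0.0, -0.0052]
14 [-0.0457, -0.0892, 0.0096, -0.0, -0.0, -0.0052]
dist 50.34050003214334 deg/row 0.9346569296457314
```

Call:
step_arm([
  [-0.0647,-0.0765,0.0097,0,0,-0.0052],
  [-0.0634,-0.0775,0.0097,0,0,-0.0052],
  [-0.0621,-0.0785,0.0097,0,0,-0.0052],
  [-0.0608,-0.0795,0.0097,0,0,-0.0052],
  [-0.0595,-0.0805,0.0097,0,0,-0.0052],
  [-0.0582,-0.0815,0.0097,0,0,-0.0052],
  [-0.0569,-0.0825,0.0097,0,0,-0.0052],
  [-0.0555,-0.0834,0.0097,0,0,-0.0052],
  [-0.0541,-0.0842,0.0097,0,0,-0.0052],
  [-0.0527,-0.085,0.0097,0,0,-0.0052],
], gripper=1)

```text
time_s: 1.35
tcp_pos: [418.9, 119.3, 173.8]
orientation: [-0.0, 0.145, 0.989, 0.0]
force: [0.3, 0.5, 0.9]
opening: 86.6
grasp_force: 0.0
```

Call:
step_arm([
  [-0.0513,-0.0858,0.0097,0,0,-0.0052],
  [-0.0499,-0.0866,0.0097,0,0,-0.0052],
  [-0.0485,-0.0874,0.0097,0,0,-0.0052],
  [-0.0471,-0.0882,0.0097,0,0,-0.0052],
  [-0.0457,-0.089,0.0097,0,0,-0.0052],
  [0,0,0,0,0,0],
  [0,0,0,0,0,0],
  [0,0,0,0,0,0],
  [0,0,0,0,0,0],
  [0,0,0,0,0,0],
])

```text
time_s: 2.6
tcp_pos: [480.3, -120.6, 149.9]
orientation: [0.0, 0.104, 0.995, 0.0]
force: [0.2, -0.3, 0.4]
opening: 87.1
grasp_force: 0.0
```

```bash
python3 - <<'E'
from h import *
s=env.read_state(); im=optics.snapshot("wrist"); cv2.imwrite("pics/w1.png",im); T=wristT(s)
print(s["time_s"],s["tcp_pos"],quat(s).as_matrix())
hsv=cv2.cvtColor(im,cv2.COLOR_BGR2HSV);m=cv2.inRange(hsv,(3,90,50),(16,255,255))
n,l,st,c=cv2.connectedComponentsWithStats(m)
for i in range(1,n):
  if st[i,4]>60:
    p=np.argwhere(l==i)[:,::-1].astype(np.float32);r=cv2.minAreaRect(p)
    box=np.array([plane("wrist",q,22,T) for q in cv2.boxPoints(r)])
    print(c[i],st[i],r,plane("wrist",r[0],22,T));print(box)
cv2.imwrite("pics/w1b.png",cv2.resize(im,(800,600)))
E
```

```text
2.6 [ 480.278 -120.578  149.907] [[-0.978  0.207  0.   ]
 [ 0.207  0.978  0.   ]
 [-0.     0.    -1.   ]]
[260.817 181.149] [253 147  17  70 819] ((260.8489990234375, 181.51312255859375), (68.7406005859375, 12.084831237792969), 85.03025817871094) [ 484.297 -122.543   22.   ]
[[ 446.067 -124.286   22.   ]
 [ 447.623 -111.49    22.   ]
 [ 525.008 -120.688   22.   ]
 [ 523.426 -134.337   22.   ]]
```

View pics/w1b.png

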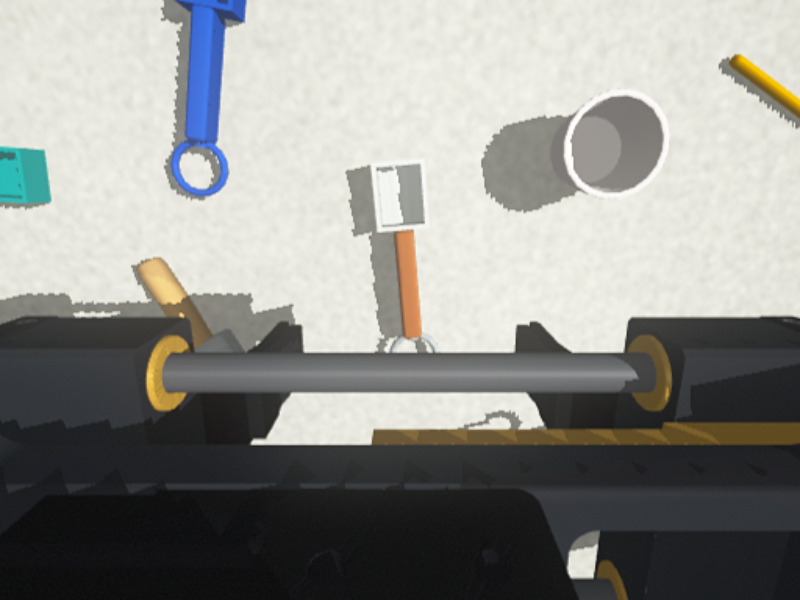

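The handle is at about (408,285) in the 800×600 view, running from the bowl (399,196) to the ring (412,345). The brush lies just left of the left finger at ≈ (200,330), so I'll descend with a narrower opening.

```bash
python3 - <<'E'
from h import *
s=env.read_state();T=wristT(s)
for q in((235,345),(205,335),(399,196),(412,345)): print(plane("wrist",np.array(q)*.64,11,T))
rows(np.array([484,-122.5,30]),down(-.125),5)
E
```

```text
[ 506.804 -261.34    11.   ]
[ 494.415 -281.013   11.   ]
[ 424.351 -116.187   11.   ]
[ 534.528 -129.957   11.   ]
0 [-0.0016, -0.0004, 0.0479, 0.0, 0.0, -0.0053]
2 [-0.0016, -0.0004, 0.0479, 0.0, 0.0, -0.0053]
4 [-0.0016, -0.0005, 0.0479, 0.0, 0.0, -0.0053]
dist 23.983231431922416 deg/row 0.9597374746174021
```

Call:
step_arm([
  [-0.0016,-0.0004,0.048,0,0,-0.0053],
  [-0.0016,-0.0004,0.048,0,0,-0.0053],
  [-0.0016,-0.0004,0.048,0,0,-0.0053],
  [-0.0016,-0.0004,0.048,0,0,-0.0053],
  [-0.0016,-0.0004,0.048,0,0,-0.0053],
  [0,0,0.03,0,0,0],
  [0,0,0.018,0,0,0],
  [0,0,0.004,0,0,0],
  [0,0,0,0,0,0],
  [0,0,0,0,0,0],
], gripper=-0.1)

```text
time_s: 3.9
tcp_pos: [484.5, -123.0, 4.4]
orientation: [0.001, 0.063, 0.998, 0.0]
force: [-0.6, 0.1, 0.6]
opening: 39.1
grasp_force: 0.0
```

Call:
step_arm([
  [0,0,0,0,0,0],
  [0,0,0,0,0,0],
  [0,0,0,0,0,0],
  [0,0,0,0,0,0],
  [0,0,0,0,0,0],
  [0,0,0,0,0,0],
  [0,0,0,0,0,0],
  [0,0,0,0,0,0],
  [0,0,0,0,0,0],
  [0,0,0,0,0,0],
], gripper=-1, squeeze=25)

```text
time_s: 5.15
tcp_pos: [484.0, -122.9, 3.8]
orientation: [0.0, 0.063, 0.998, 0.0]
force: [-0.7, 0.8, 3.1]
opening: 13.6
grasp_force: 25.0
```

```bash
python3 - <<'E'
from h import *
s=env.read_state()
rows(np.array([484,-122.9,227]),down(-.11),8,s)
s["tcp_pos"]=[484,-122.9,227];s["orientation"]=np.roll(down(-.11).as_quat(),1)
rows(np.array([497,146,227]),down(-.11),9,s)
E
```

```text
0 [0.0, 0.0, -0.0558, 0.0, 0.0, -0.0007]
4 [0.0, 0.0, -0.0558, 0.0, 0.0, -0.0007]
7 [0.0, 0.0, -0.0558, 0.0, 0.0, -0.0007]
dist 27.89845397580348 deg/row 0.11788066916078041
0 [0.0037, 0.0597, 0.0, 0.0, 0.0, 0.0]
4 [0.0037, 0.0597, 0.0, 0.0, 0.0, 0.0]
8 [0.0037, 0.0597, 0.0, 0.0, 0.0, 0.0]
dist 29.9126733123497 deg/row 0.0
```

Call:
step_arm([
  [0,0,-0.02,0,0,0],
  [0,0,-0.05,0,0,0],
  [0,0,-0.07,0,0,0],
  [0,0,-0.07,0,0,0],
  [0,0,-0.07,0,0,0],
  [0,0,-0.07,0,0,0],
  [0,0,-0.06,0,0,0],
  [0,0,-0.026,0,0,0],
  [0,0,-0.01,0,0,0],
  [0,0,0,0,0,0],
])

```text
time_s: 6.4
tcp_pos: [483.5, -122.9, 226.0]
orientation: [-0.001, 0.063, 0.998, 0.0]
force: [-0.1, 0.6, -1.4]
opening: 13.4
grasp_force: 25.0
```

Call:
step_arm([
  [0.002,0.03,0,0,0,-0.001],
  [0.004,0.06,0,0,0,-0.001],
  [0.004,0.07,0,0,0,-0.001],
  [0.004,0.08,0,0,0,-0.001],
  [0.004,0.08,0,0,0,-0.001],
  [0.004,0.08,0,0,0,0],
  [0.004,0.07,0,0,0,0],
  [0.004,0.05,0,0,0,0],
  [0.002,0.018,0,0,0,0],
  [0,0,0,0,0,0],
])

```text
time_s: 7.65
tcp_pos: [498.7, 146.3, 226.2]
orientation: [-0.001, 0.055, 0.998, -0.0]
force: [-1.1, 0.4, 0.0]
opening: 13.8
grasp_force: 25.0
```

```bash
python3 - <<'E'
from h import *
s=env.read_state();print(s["tcp_pos"],s["force"])
a=optics.snapshot("scene");b=optics.snapshot("side");cv2.imwrite("pics/a2.png",a);cv2.imwrite("pics/b2.png",b)
r=quat(s).apply([-57,0,-7.2])+s["tcp_pos"];print("ring",r)
f=quat(s).apply([-76.5,0,-7.2])+s["tcp_pos"]
for n in("scene","side"): print(n,proj(n,r),proj(n,f),proj(n,[606,134,222]))
o=np.zeros((600,800,3),np.uint8)
o[:,:400]=cv2.resize(a[150:225,290:340],(400,600),interpolation=3)
o[:,400:]=cv2.resize(b[90:165,215:265],(400,600),interpolation=3)
cv2.imwrite("pics/c2.png",o)
E
```

```text
[498.651 146.307 226.174] [-1.059  0.402  0.001]
ring [555.317 140.076 233.309]
scene [317.202 163.77 ] [319.807 168.727] [323.422 179.53 ]
side [232.953 120.367] [239.275 118.782] [249.419 119.589]
```

View pics/c2.png

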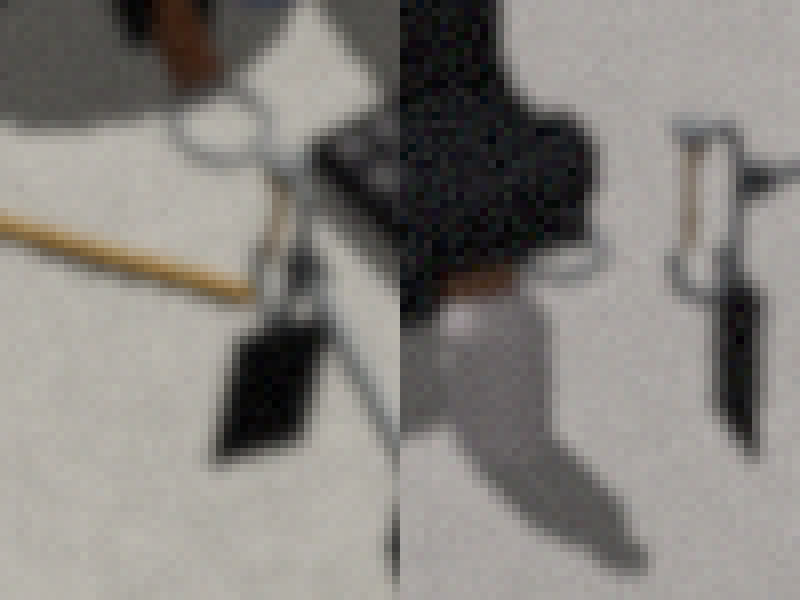

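The ring shows at scene crop (220,128) and side crop (≈575,255), and the nose tip at ≈ (258,240) and (678,247). The ring sits 2–3 px lower than predicted, so I'll triangulate both.

```bash
python3 - <<'E'
from h import *
sc=lambda x,y:(290+x/8-.5+.5/8,150+y/8-.5+.5/8)
sd=lambda x,y:(215+(x-400)/8-.5+.5/8,90+y/8-.5+.5/8)
for nm,p,q in(("ringfar",sc(240,163),sd(603,255)),("nosetip",sc(260,238),sd(680,247)),("noselow",sc(262,300),sd(680,275)),("jbottom",sc(285,325),sd(708,300)),("hinge",sc(275,165),sd(690,130)),("hookfronttop",sc(270,160),sd(675,128)),("hookbacktop",sc(320,165),sd(737,128)),("stop bottom L/R",sc(215,460),sd(755,455))):
  print(nm,tri([ray("scene",p),ray("side",q)]))
E
```

```text
ringfar (array([574.917, 136.969, 226.308]), [np.float64(1.7937499649424278), np.float64(1.7937499649424378)])
nosetip (array([604.127, 130.461, 222.14 ]), [np.float64(0.3150601788904469), np.float64(0.31506017889023374)])
noselow (array([610.846, 134.151, 200.292]), [np.float64(5.1386966724151115), np.float64(5.138696672415141)])
jbottom (array([620.507, 136.867, 188.641]), [np.float64(0.01292976914507761), np.float64(0.012929769145096495)])
hinge (array([608.008, 128.195, 269.868]), [np.float64(1.8516989699462365), np.float64(1.8516989699462207)])
hookfronttop (array([603.961, 129.515, 269.748]), [np.float64(3.531281827216959), np.float64(3.5312818272170734)])
hookbacktop (array([622.544, 131.594, 272.173]), [np.float64(7.1052864831830105), np.float64(7.105286483183023)])
stop bottom L/R (array([628.161, 112.929, 129.201]), [np.float64(0.7349090331121914), np.float64(0.7349090331122524)])
```

Call:
step_arm([
  [0,-0.001,-0.008,0,0,0],
  [0,-0.001,-0.008,0,0,0],
  [-0.008,-0.001,0,0,0,0],
  [-0.01,0,0,0,0,0],
  [-0.01,0,0,0,0,0],
  [-0.01,0,0,0,0,0],
  [-0.01,0,0,0,0,0],
  [0,0,0,0,0,0],
  [0,0,0,0,0,0],
  [0,0,0,0,0,0],
])

```text
time_s: 9.0
tcp_pos: [522.7, 142.0, 234.8]
orientation: [-0.0, 0.055, 0.998, 0.0]
force: [0.3, -0.4, -1.5]
opening: 13.8
grasp_force: 25.0
```

```bash
python3 - <<'E'
from h import *
s=env.read_state();print(s["tcp_pos"],s["force"],s["ft_torque"])
a=optics.snapshot("scene");b=optics.snapshot("side");cv2.imwrite("pics/a3.png",a);cv2.imwrite("pics/b3.png",b)
o=np.zeros((600,800,3),np.uint8)
o[:,:400]=cv2.resize(a[155:200,305:335],(400,600),interpolation=3)
o[:,400:]=cv2.resize(b[95:140,235:265],(400,600),interpolation=3)
cv2.imwrite("pics/c3.png",o)
E
```

```text
[522.665 141.984 234.785] [ 0.328 -0.396 -1.465] [ 0.033 -0.06   0.006]
```

View pics/c3.png

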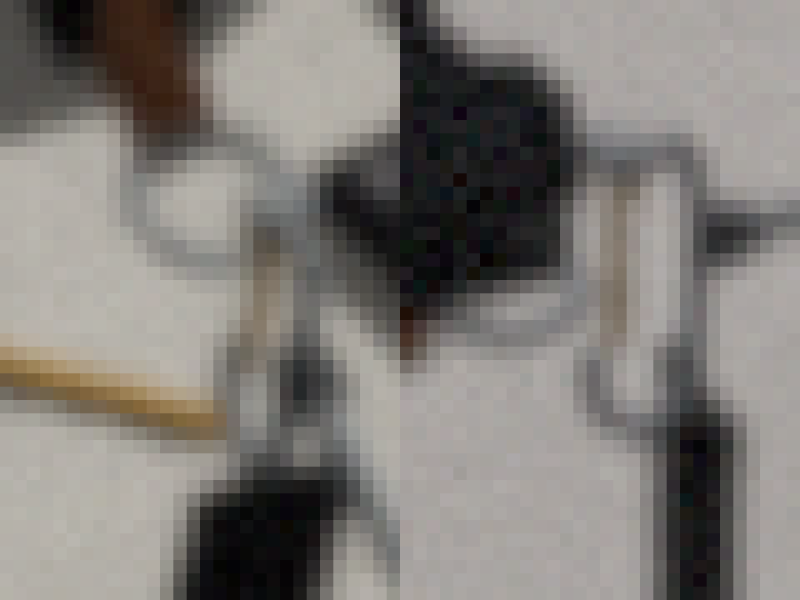

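The ring's far edge is at side crop (585,300), about 5 mm short of the gate (x ≈ 610) and about 12 mm above the nose tip (600,357). It lines up sideways in the scene view. Next I'll advance slowly and watch the force.

Call:
step_arm([
  [-0.003,0,0,0,0,0],
  [-0.003,0,0,0,0,0],
  [-0.003,0,0,0,0,0],
  [-0.003,0,0,0,0,0],
  [0,0,0,0,0,0],
  [0,0,0,0,0,0],
  [0,0,0,0,0,0],
  [0,0,0,0,0,0],
  [0,0,0,0,0,0],
  [0,0,0,0,0,0],
])

```text
time_s: 10.35
tcp_pos: [528.7, 141.2, 234.7]
orientation: [-0.0, 0.055, 0.998, 0.0]
force: [-0.6, -0.4, -1.4]
opening: 13.8
grasp_force: 25.0
```

Call:
step_arm([
  [-0.002,0,0,0,0,0],
  [-0.002,0,0,0,0,0],
  [0,0,0,0,0,0],
  [0,0,0,0,0,0],
  [0,0,0,0,0,0],
  [0,0,0,0,0,0],
  [0,0,0,0,0,0],
  [0,0,0,0,0,0],
  [0,0,0,0,0,0],
  [0,0,0,0,0,0],
])

```text
time_s: 11.6
tcp_pos: [530.7, 141.0, 234.7]
orientation: [-0.0, 0.055, 0.998, 0.0]
force: [-4.7, 0.2, -1.3]
opening: 13.7
grasp_force: 25.0
```

Call:
step_arm([
  [-0.002,0,0,0,0,0],
  [-0.002,0,0,0,0,0],
  [0,0,0,0,0,0],
  [0,0,0,0,0,0],
  [0,0,0,0,0,0],
  [0,0,0,0,0,0],
  [0,0,0,0,0,0],
  [0,0,0,0,0,0],
  [0,0,0,0,0,0],
  [0,0,0,0,0,0],
])

```text
time_s: 12.85
tcp_pos: [532.7, 140.8, 234.7]
orientation: [-0.0, 0.055, 0.998, 0.0]
force: [-4.6, 0.1, -1.0]
opening: 13.9
grasp_force: 25.0
```

Call:
step_arm([
  [-0.002,0,0,0,0,0],
  [-0.002,0,0,0,0,0],
  [-0.002,0,0,0,0,0],
  [0,0,0,0,0,0],
  [0,0,0,0,0,0],
  [0,0,0,0,0,0],
  [0,0,0,0,0,0],
  [0,0,0,0,0,0],
  [0,0,0,0,0,0],
  [0,0,0,0,0,0],
])

```text
time_s: 14.1
tcp_pos: [535.1, 140.6, 234.8]
orientation: [-0.001, 0.055, 0.998, 0.0]
force: [-6.9, 0.7, -0.8]
opening: 13.3
grasp_force: 25.0
```

Call:
step_arm([
  [0,0,0.003,0,0,0],
  [0,0,0.003,0,0,0],
  [0,0,0.003,0,0,0],
  [0,0,0.003,0,0,0],
  [0,0,0,0,0,0],
  [0,0,0,0,0,0],
  [0,0,0,0,0,0],
  [0,0,0,0,0,0],
  [0,0,0,0,0,0],
  [0,0,0,0,0,0],
])

```text
time_s: 15.35
tcp_pos: [535.8, 140.8, 228.8]
orientation: [0.0, 0.055, 0.998, 0.0]
force: [-4.7, 2.9, -1.3]
opening: 13.6
grasp_force: 25.0
```

Call:
step_arm([
  [0,0,0.002,0,0,0],
  [0,0,0.002,0,0,0],
  [0,0,0.002,0,0,0],
  [0,0,0,0,0,0],
  [0,0,0,0,0,0],
  [0,0,0,0,0,0],
  [0,0,0,0,0,0],
  [0,0,0,0,0,0],
  [0,0,0,0,0,0],
  [0,0,0,0,0,0],
])

```text
time_s: 16.6
tcp_pos: [535.7, 140.9, 225.7]
orientation: [-0.0, 0.055, 0.998, 0.0]
force: [-3.4, -0.5, -2.1]
opening: 13.7
grasp_force: 25.0
```

Call:
step_arm([
  [0,0,0.002,0,0,0],
  [0,0,0.002,0,0,0],
  [0,0,0.002,0,0,0],
  [0,0,0,0,0,0],
  [0,0,0,0,0,0],
  [0,0,0,0,0,0],
  [0,0,0,0,0,0],
  [0,0,0,0,0,0],
  [0,0,0,0,0,0],
  [0,0,0,0,0,0],
])

```text
time_s: 17.85
tcp_pos: [535.7, 140.2, 222.7]
orientation: [-0.0, 0.056, 0.998, -0.0]
force: [-2.6, 2.0, -1.0]
opening: 13.6
grasp_force: 25.0
```

Call:
step_arm([
  [0,0,0.002,0,0,0],
  [0,0,0.002,0,0,0],
  [0,0,0.002,0,0,0],
  [0,0,0,0,0,0],
  [0,0,0,0,0,0],
  [0,0,0,0,0,0],
  [0,0,0,0,0,0],
  [0,0,0,0,0,0],
  [0,0,0,0,0,0],
  [0,0,0,0,0,0],
])

```text
time_s: 19.1
tcp_pos: [535.7, 140.7, 219.7]
orientation: [-0.0, 0.055, 0.998, 0.0]
force: [-2.9, -0.5, -1.7]
opening: 13.9
grasp_force: 25.0
```

Call:
step_arm([
  [0,0,0.002,0,0,0],
  [0,0,0.002,0,0,0],
  [0,0,0.002,0,0,0],
  [0,0,0.002,0,0,0],
  [0,0,0,0,0,0],
  [0,0,0,0,0,0],
  [0,0,0,0,0,0],
  [0,0,0,0,0,0],
  [0,0,0,0,0,0],
  [0,0,0,0,0,0],
])

```text
time_s: 20.35
tcp_pos: [535.7, 140.5, 215.7]
orientation: [-0.0, 0.055, 0.998, 0.0]
force: [-2.5, 1.2, -1.8]
opening: 13.8
grasp_force: 25.0
```

Call:
step_arm([
  [0,0,0.002,0,0,0],
  [0,0,0.002,0,0,0],
  [0,0,0.002,0,0,0],
  [0,0,0.002,0,0,0],
  [0,0,0,0,0,0],
  [0,0,0,0,0,0],
  [0,0,0,0,0,0],
  [0,0,0,0,0,0],
  [0,0,0,0,0,0],
  [0,0,0,0,0,0],
])

```text
time_s: 21.6
tcp_pos: [535.6, 140.4, 211.6]
orientation: [-0.0, 0.055, 0.998, -0.0]
force: [-1.9, 0.5, -4.5]
opening: 13.9
grasp_force: 25.0
```

```bash
python3 - <<'E'
from h import *
s=env.read_state();print(s["tcp_pos"],s["force"],s["ft_torque"],s["joints"])
a=optics.snapshot("scene");b=optics.snapshot("side");cv2.imwrite("pics/a4.png",a);cv2.imwrite("pics/b4.png",b)
o=np.zeros((600,800,3),np.uint8)
o[:,:400]=cv2.resize(a[155:200,305:335],(400,600),interpolation=3)
o[:,400:]=cv2.resize(b[95:140,235:265],(400,600),interpolation=3)
cv2.imwrite("pics/c4.png",o)
E
```

```text
[535.625 140.38  211.615] [-1.932  0.502 -4.495] [ 0.016  0.65  -0.027] [-0.449  0.28   0.143  1.845 -0.046  1.02   1.173]
```

View pics/c4.png

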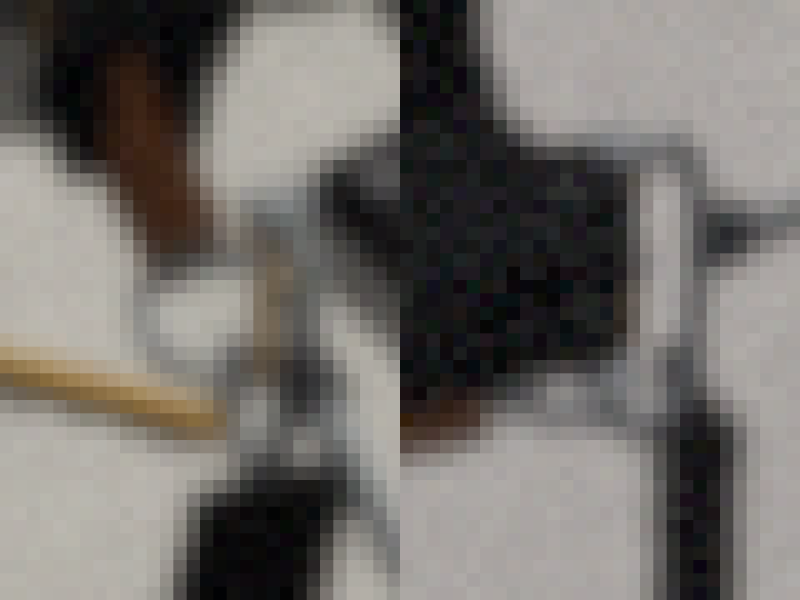

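The ring is now down at hook level, with its loop around (195,310) in the scene crop and its far bar near the nose at (250,370). The gate is still inward in the side view, so I'll keep lowering gently.

Call:
step_arm([
  [0,0,0.001,0,0,0],
  [0,0,0.001,0,0,0],
  [0,0,0.001,0,0,0],
  [0,0,0.001,0,0,0],
  [0,0,0,0,0,0],
  [0,0,0,0,0,0],
  [0,0,0,0,0,0],
  [0,0,0,0,0,0],
  [0,0,0,0,0,0],
  [0,0,0,0,0,0],
])

```text
time_s: 22.95
tcp_pos: [535.8, 140.5, 209.8]
orientation: [-0.0, 0.055, 0.998, 0.0]
force: [-0.4, -0.9, -1.1]
opening: 13.9
grasp_force: 25.0
```

Call:
step_arm([
  [0,0,0.001,0,0,0],
  [0,0,0.001,0,0,0],
  [0,0,0.001,0,0,0],
  [0,0,0,0,0,0],
  [0,0,0,0,0,0],
  [0,0,0,0,0,0],
  [0,0,0,0,0,0],
  [0,0,0,0,0,0],
  [0,0,0,0,0,0],
  [0,0,0,0,0,0],
])

```text
time_s: 24.2
tcp_pos: [535.8, 140.5, 208.3]
orientation: [-0.0, 0.055, 0.998, 0.0]
force: [-0.3, -0.7, -1.4]
opening: 13.6
grasp_force: 25.0
```

Call:
step_arm([
  [0.001,0,0,0,0,0],
  [0.001,0,0,0,0,0],
  [0.001,0,0,0,0,0],
  [0.001,0,0,0,0,0],
  [0.001,0,0,0,0,0],
  [0,0,0,0,0,0],
  [0,0,0,0,0,0],
  [0,0,0,0,0,0],
  [0,0,0,0,0,0],
  [0,0,0,0,0,0],
])

```text
time_s: 25.45
tcp_pos: [533.3, 140.8, 208.3]
orientation: [0.0, 0.055, 0.998, 0.0]
force: [0.3, -0.7, -1.5]
opening: 13.7
grasp_force: 25.0
```

Call:
step_arm([
  [0.001,0,0,0,0,0],
  [0.001,0,0,0,0,0],
  [0.001,0,0,0,0,0],
  [0,0,0,0,0,0],
  [0,0,0,0,0,0],
  [0,0,0,0,0,0],
  [0,0,0,0,0,0],
  [0,0,0,0,0,0],
  [0,0,0,0,0,0],
  [0,0,0,0,0,0],
])

```text
time_s: 26.7
tcp_pos: [532.6, 140.8, 208.5]
orientation: [0.001, 0.055, 0.998, 0.0]
force: [5.9, -0.5, -2.3]
opening: 13.8
grasp_force: 25.0
```

The nose catches the ring on pull-back (5.9 N), so the ring is captured. Next I'll move it to mid-hook and lower it towards the bottom.

Call:
step_arm([
  [-0.003,0,0,0,0,0],
  [-0.003,0,0,0,0,0],
  [-0.003,0,0,0,0,0],
  [-0.003,0,0,0,0,0],
  [0,0,0.002,0,0,0],
  [0,0,0.002,0,0,0],
  [0,0,0.002,0,0,0],
  [0,0,0,0,0,0],
  [0,0,0,0,0,0],
  [0,0,0,0,0,0],
])

```text
time_s: 27.95
tcp_pos: [537.8, 140.3, 205.3]
orientation: [0.0, 0.055, 0.998, 0.0]
force: [0.3, 0.1, -1.0]
opening: 14.0
grasp_force: 25.0
```

Call:
step_arm([
  [0,0,0.001,0,0,0],
  [0,0,0.001,0,0,0],
  [0,0,0.001,0,0,0],
  [0,0,0.001,0,0,0],
  [0,0,0,0,0,0],
  [0,0,0,0,0,0],
  [0,0,0,0,0,0],
  [0,0,0,0,0,0],
  [0,0,0,0,0,0],
  [0,0,0,0,0,0],
])

```text
time_s: 29.2
tcp_pos: [537.8, 140.3, 203.3]
orientation: [0.0, 0.055, 0.998, 0.0]
force: [0.4, -0.0, -1.1]
opening: 13.8
grasp_force: 25.0
```

Call:
step_arm([
  [-0.0004,0,0.0077,0,-0.0167,0],
  [-0.0004,0,0.0077,0,-0.0167,0],
  [-0.0004,0,0.0077,0,-0.0167,0],
  [-0.0004,0,0.0077,0,-0.0167,0],
  [-0.0004,0,0.0077,0,-0.0167,0],
  [0,0,0,0,0,0],
  [0,0,0,0,0,0],
  [0,0,0,0,0,0],
  [0,0,0,0,0,0],
  [0,0,0,0,0,0],
])

```text
time_s: 30.45
tcp_pos: [540.9, 139.8, 184.3]
orientation: [0.131, 0.055, 0.99, -0.007]
force: [0.2, -0.6, -0.8]
opening: 14.0
grasp_force: 25.0
```

```bash
python3 - <<'E'
from h import *
s=env.read_state();print(s["tcp_pos"],s["joints"],s["tcp_pos"]+quat(s).apply([-74,0,-2]),np.array([537.8,140.3,203.3])+down(-.11).apply([-74,0,-2]), quat(s).as_matrix()[:,2])
E
```

```text
[540.917 139.818 184.345] [-0.55   0.21   0.173  2.041  0.142  0.668  0.973] [611.43  131.954 205.466] [611.353 132.176 205.3  ] [ 0.258 -0.029 -0.966]
```

Call:
step_arm([
  [-0.0004,0,0.0077,0,-0.0167,0],
  [-0.0004,0,0.0077,0,-0.0167,0],
  [-0.0004,0,0.0077,0,-0.0167,0],
  [-0.0004,0,0.0077,0,-0.0167,0],
  [-0.0004,0,0.0077,0,-0.0167,0],
  [0,0,0,0,0,0],
  [0,0,0,0,0,0],
  [0,0,0,0,0,0],
  [0,0,0,0,0,0],
  [0,0,0,0,0,0],
])

```text
time_s: 31.7
tcp_pos: [548.7, 138.9, 166.9]
orientation: [0.259, 0.054, 0.964, -0.014]
force: [0.1, -0.8, -1.2]
opening: 14.1
grasp_force: 25.0
```

```bash
python3 - <<'E'
from h import *
s=env.read_state();print(s["tcp_pos"],s["joints"],s["tcp_pos"]+quat(s).apply([-74,0,-2]), quat(s).as_matrix()[:,2],s["force"])
E
```

```text
[548.701 138.897 166.865] [-0.787  0.188  0.347  2.225  0.642  0.356  0.437] [611.352 131.892 205.669] [ 0.498 -0.055 -0.865] [ 0.073 -0.837 -1.199]
```

Call:
step_arm([
  [-0.0002,0,0.0039,0,-0.0083,0],
  [-0.0002,0,0.0039,0,-0.0083,0],
  [-0.0002,0,0.0039,0,-0.0083,0],
  [-0.0002,0,0.0039,0,-0.0083,0],
  [-0.0002,0,0.0039,0,-0.0083,0],
  [-0.0002,0,0.0039,0,-0.0083,0],
  [0,0,0,0,0,0],
  [0,0,0,0,0,0],
  [0,0,0,0,0,0],
  [0,0,0,0,0,0],
])

```text
time_s: 32.95
tcp_pos: [555.7, 138.2, 157.6]
orientation: [0.334, 0.052, 0.941, -0.018]
force: [0.8, -0.6, -1.6]
opening: 14.1
grasp_force: 25.0
```

```bash
python3 - <<'E'
from h import *
s=env.read_state();print(s["tcp_pos"],s["joints"],s["tcp_pos"]+quat(s).apply([-74,0,-2]), quat(s).as_matrix()[:,2],s["force"])
E
```

```text
[555.683 138.197 157.58 ] [-1.065  0.236  0.621  2.33   1.397  0.235 -0.361] [611.554 131.932 205.737] [ 0.626 -0.069 -0.777] [ 0.752 -0.559 -1.623]
```

Call:
step_arm([
  [0.0013,0,0.0016,0,0,0],
  [0.0013,0,0.0016,0,0,0],
  [0,0,0,0,0,0],
  [0,0,0,0,0,0],
  [0,0,0,0,0,0],
  [0,0,0,0,0,0],
  [0,0,0,0,0,0],
  [0,0,0,0,0,0],
  [0,0,0,0,0,0],
  [0,0,0,0,0,0],
])

```text
time_s: 34.2
tcp_pos: [555.5, 138.3, 155.3]
orientation: [0.333, 0.052, 0.941, -0.018]
force: [0.4, -1.0, -0.2]
opening: 13.2
grasp_force: 25.0
```

Call:
step_arm([
  [0,0,0,0,0,0],
  [0,0,0,0,0,0],
  [0,0,0,0,0,0],
  [0,0,0,0,0,0],
  [0,0,0,0,0,0],
  [0,0,0,0,0,0],
  [0,0,0,0,0,0],
  [0,0,0,0,0,0],
  [0,0,0,0,0,0],
  [0,0,0,0,0,0],
], squeeze=3)

```text
time_s: 35.45
tcp_pos: [555.5, 138.3, 155.3]
orientation: [0.333, 0.052, 0.941, -0.018]
force: [-0.4, -0.4, -1.4]
opening: 14.1
grasp_force: 3.0
```

Call:
step_arm([
  [0,0,0,0,0,0],
  [0,0,0,0,0,0],
  [0,0,0,0,0,0],
  [0,0,0,0,0,0],
  [0,0,0,0,0,0],
  [0,0,0,0,0,0],
  [0,0,0,0,0,0],
  [0,0,0,0,0,0],
  [0,0,0,0,0,0],
  [0,0,0,0,0,0],
], gripper=0.3)

```text
time_s: 36.7
tcp_pos: [555.4, 138.3, 155.3]
orientation: [0.333, 0.052, 0.941, -0.018]
force: [0.2, -0.4, -0.5]
opening: 56.6
grasp_force: 0.0
```

```bash
python3 - <<'E'
from h import *
s=env.read_state();print(s["time_s"],s["tcp_pos"],s["force"],s["opening"])
a=optics.snapshot("scene");b=optics.snapshot("side")
o=np.zeros((600,800,3),np.uint8)
o[:,:400]=cv2.resize(a[155:230,300:350],(400,600),interpolation=3)
o[:,400:]=cv2.resize(b[95:170,225:275],(400,600),interpolation=3)
cv2.imwrite("pics/c5.png",o)
E
```

```text
36.7 [555.44  138.263 155.274] [ 0.244 -0.367 -0.494] 56.62539114456325
```

View pics/c5.png

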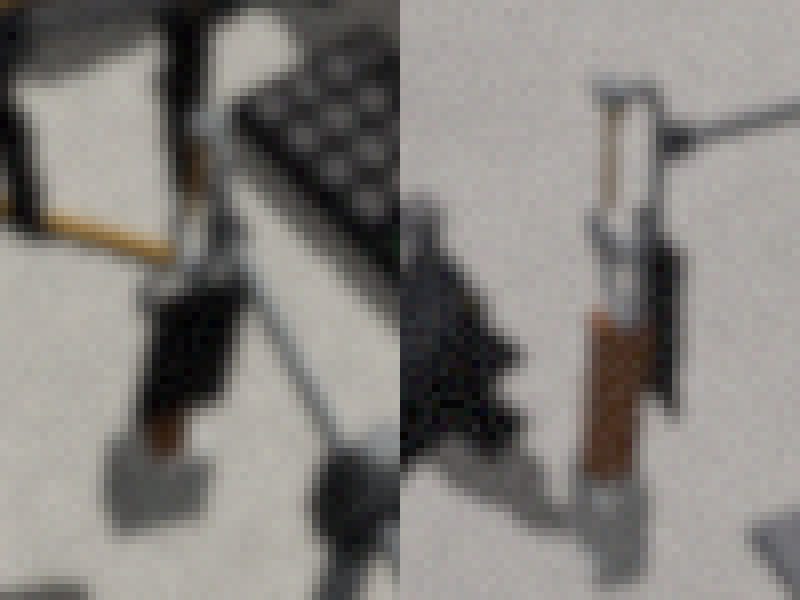

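The scoop hangs from the hook: its handle at (620,400) and bowl at (612,530) are below the ring, and the gate at (610,150) is shut against the nose. The fingers are clear, so I'll back away and check again.

Call:
step_arm([
  [0,0,-0.008,0,0,0],
  [0,0,-0.016,0,0,0],
  [0,0,-0.02,0,0,0],
  [0,0,-0.02,0,0,0],
  [0,0,-0.02,0,0,0],
  [0,0,-0.02,0,0,0],
  [0,0,-0.01,0,0,0],
  [0,0,0,0,0,0],
  [0,0,0,0,0,0],
  [0,0,0,0,0,0],
])

```text
time_s: 38.05
tcp_pos: [519.8, 142.1, 199.3]
orientation: [0.333, 0.052, 0.941, -0.019]
force: [-0.2, 0.8, 0.8]
opening: 57.0
grasp_force: 0.0
```

Call:
step_arm([
  [0,0,0,0,0,0],
  [0,0,0,0,0,0],
  [0,0,0,0,0,0],
  [0,0,0,0,0,0],
  [0,0,0,0,0,0],
  [0,0,0,0,0,0],
  [0,0,0,0,0,0],
  [0,0,0,0,0,0],
  [0,0,0,0,0,0],
  [0,0,0,0,0,0],
])

```text
time_s: 39.3
tcp_pos: [519.8, 142.3, 199.6]
orientation: [0.333, 0.052, 0.941, -0.018]
force: [-0.1, 0.0, 0.0]
opening: 56.6
grasp_force: 0.0
```

```bash
python3 - <<'E'
from h import *
b=optics.snapshot("side").astype(int)
import time
x=b[95:170,225:275]
c=optics.snapshot("side").astype(int)[95:170,225:275]
print(env.read_state()["time_s"],env.read_state()["tcp_pos"],np.abs(x-c).mean(),np.abs(x-c).max())
cv2.imwrite("pics/c6.png",cv2.resize(b[95:170,225:275].astype(np.uint8),(400,600),interpolation=3))
E
```

```text
39.4 [519.814 142.259 199.582] 3.1676444444444445 30
```

View pics/c6.png

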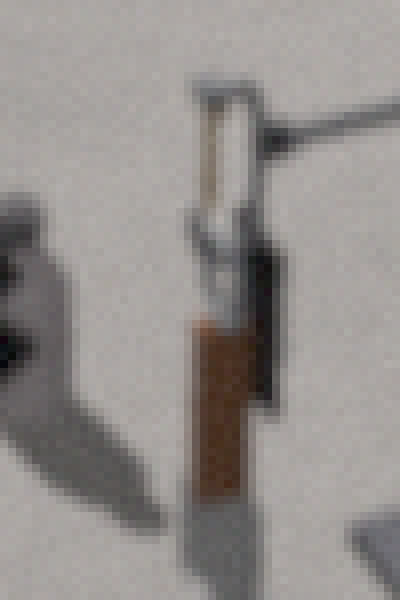

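The scoop hangs on the hook with the gate shut at (210,150) and the gripper is clear. The bowl has moved slightly since the last picture, so I'll let it settle.

Call:
step_arm([
  [0,0,0,0,0,0],
  [0,0,0,0,0,0],
  [0,0,0,0,0,0],
  [0,0,0,0,0,0],
  [0,0,0,0,0,0],
  [0,0,0,0,0,0],
  [0,0,0,0,0,0],
  [0,0,0,0,0,0],
  [0,0,0,0,0,0],
  [0,0,0,0,0,0],
])

```text
time_s: 40.65
tcp_pos: [519.8, 142.3, 199.6]
orientation: [0.333, 0.052, 0.941, -0.018]
force: [-0.6, 0.2, -0.3]
opening: 56.7
grasp_force: 0.0
```

Call:
step_arm([
  [0,0,0,0,0,0],
  [0,0,0,0,0,0],
  [0,0,0,0,0,0],
  [0,0,0,0,0,0],
  [0,0,0,0,0,0],
  [0,0,0,0,0,0],
  [0,0,0,0,0,0],
  [0,0,0,0,0,0],
  [0,0,0,0,0,0],
  [0,0,0,0,0,0],
])

```text
time_s: 41.9
tcp_pos: [519.8, 142.3, 199.6]
orientation: [0.333, 0.052, 0.941, -0.018]
force: [0.3, 0.2, 0.4]
opening: 56.4
grasp_force: 0.0
```

Call:
step_arm([
  [0,0,0,0,0,0],
  [0,0,0,0,0,0],
  [0,0,0,0,0,0],
  [0,0,0,0,0,0],
  [0,0,0,0,0,0],
  [0,0,0,0,0,0],
  [0,0,0,0,0,0],
  [0,0,0,0,0,0],
  [0,0,0,0,0,0],
  [0,0,0,0,0,0],
])

```text
time_s: 43.15
tcp_pos: [519.8, 142.2, 199.6]
orientation: [0.333, 0.052, 0.941, -0.018]
force: [-0.3, -0.1, -0.6]
opening: 56.6
grasp_force: 0.0
```

Call:
step_arm([
  [0,0,0,0,0,0],
  [0,0,0,0,0,0],
  [0,0,0,0,0,0],
  [0,0,0,0,0,0],
  [0,0,0,0,0,0],
  [0,0,0,0,0,0],
  [0,0,0,0,0,0],
  [0,0,0,0,0,0],
  [0,0,0,0,0,0],
  [0,0,0,0,0,0],
])

```text
time_s: 44.4
tcp_pos: [519.8, 142.2, 199.6]
orientation: [0.334, 0.052, 0.941, -0.018]
force: [-0.6, 0.1, 0.1]
opening: 56.5
grasp_force: 0.0
```

```bash
python3 - <<'E'
from h import *
F=[]
for i in range(12):
  im=optics.snapshot("side");h=cv2.cvtColor(im,cv2.COLOR_BGR2HSV);m=cv2.inRange(h,(3,90,50),(16,255,255))[120:170,225:275]
  p=np.argwhere(m);F.append(p.mean(0)[::-1])
print(env.read_state()["time_s"]);print(np.array(F))
E
```

```text
45.0
[[27.266 25.092]
 [27.33  24.752]
 [27.248 25.44 ]
 [27.226 24.858]
 [27.271 25.14 ]
 [27.291 25.045]
 [27.327 24.873]
 [27.312 25.156]
 [27.266 25.11 ]
 [27.133 25.343]
 [27.239 25.156]
 [27.282 25.155]]
```

It's still to within image noise, so I'm handing in.

```bash
python3 -c "
from bench import env
print(env.sign_off())"
```

```text
the job is handed in; nothing more can be done
None
```

The job is handed in at 45 s of the 61 s: the scoop hangs still from the shut hook with the gripper clear, the most force read on the hook was about 7 N (checked only at the end of each move), and no other object was handled.

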